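# Fit the slicing disc on the food processor

## Robot

A 7-joint arm with a two-finger parallel gripper is mounted at the origin on a cart in front of the work surface, level with it; the furniture and walls round the work are solid. World frame = base frame: x ahead of the robot, y to its left, z up, the work surface at z = 0. Lengths are in m, angles in rad, forces in N, time in s.
With the tool pointing down it reaches from about 0.425 to 0.95 m from the base axis. Payload 4.7 kg.
Tool frame: the origin (TCP) lies between the finger pads; the fingertips stand 19 mm ahead of it and the grasp point (between the pads) is the TCP; z points along the fingers, y is the line along which they close (so a half turn about z gives the same grasp; the last joint's range is limited). The gripper opens to 87 mm and grips with 3 to 60 N. Pads are 19 mm wide; open, the fingers measure 117 mm over their backs; the gripper's body (75 mm by 190 mm) begins 51 mm behind the grasp point.
Start: joints at [1.087, 0.469, -0.049, 1.532, 0.024, 1.141, -0.082], TCP at [0.297, -0.606, 0.242] pointing down, gripper open.
Joint ranges: [-2.59, 2.59], [-0.33, 1.99], [-1.39, 1.29], [0.1, 2.45], [-1.04, 4.18], [0.21, 1.99], [-2.66, 2.66]. Speed limits (rad/s): [2.57, 2.57, 3.14, 3.14, 3.14, 3.14, 3.14].

## Interface

Orientations are given as a unit quaternion [x, y, z, w].
In Python, from bench import telemetry, viewer, job_done, search_frame, cut_out gives the robot as it stands.
- The arm moves only by the tool carry_out, never from a script. Its argument "moves" is a list of rows, each a list of 5 numbers: the shift along the tool's x, y, z in units of 40 mm (1.0 is 40 mm), then the turn about the tool's z in degrees, then the finger opening in mm, from 0 to 87. In form: [[tx, ty, tz, roll, claw], ...]. A call has 1 to 10 rows; each row is the pose to reach, as a shift and turn from the pose commanded when the call began, along the tool's axes at that moment; what a row does not reach only later rows make up. A row lasts 1/10 s, in which the tool goes at most 50 mm and 8.59 degrees, less where a joint would pass 70% of its speed; a pose out of reach is approached as far as the arm can. A call with a gripper value outside its range is refused whole. The fingers move at their own pace and stop on an object; "force" is the grip in N (left out, the last holds). Time passes only in rows, so rows that repeat a pose let the fingers close. It gives the time, the measured TCP pose, the force, the opening and the grip force at its end, in the units of the state.
- telemetry.sense(): the state, without advancing time (a new reading comes with each control period).
- viewer.get_image(name): name is "scene" or "top" or "wrist"; returns a dict with "frame" (400x640x3 uint8, red, green, blue), "intrinsics" (3x3 intrinsics, pixels), "camera_from_world" (4x4, takes a point from world to camera coordinates); the wrist camera has in their place "mount" (4x4, takes a point from camera to tool coordinates, whose origin is the TCP and whose axes are the flange's). Camera axes: x right, y down, z forward; pixel columns grow to the right and rows downward; lengths in m; the calibration is good to about 2 mm. A picture is of the moment at which its call begins: read the wrist's pose just before it. There is no depth.
- job_done(): hands the job in; it is judged then, once.
Trained networks look in the newest picture that a camera, given by its name, has taken for a name from the list of things; names that differ only in an ending like _2 or _b are one class to them, and where a whole thing is asked for, a point or a joint stands for the part that bears it (a point fixed in the world has none). Each returns a list of dicts, best first, with "confidence" (0 to 1); they miss things now and then, are a little off and sometimes report something else, mostly with a low value. They report only what shows in the picture. A call takes as long as a camera call.
- search_frame(camera, target): "position" ([column, row] in pixels, amid what is visible of it).
- cut_out(camera, target): "pixels" (400x640 bool, what is visible of it) and "position" ([column, row] in pixels, amid what is visible of it).
The state is a dict: "time": time; "qpos": joint angles; "joint_velocities": joint speeds; "tau": joint torques, N m; "position": TCP position; "ee_rot": TCP orientation; "force": force on the tool from outside, world axes, zero at the start; "moment": the same for the moment, N m; "grip_width": finger opening in m; "grasp_force": force on a finger pad.
Only numpy, scipy, OpenCV 4.12 (cv2) and the standard library are available. Lean on these libraries where they do the work, as an engineer would, in place of code of your own. Each camera call takes 0.05 s, during which the arm holds its last target. There are 200 camera calls.

## Task

The slicing disc has been laid over the food processor's spindle but still rides on top of the two drive pins. With a fingertip, push sideways against one of its finger grips to turn the disc until its two slots find the pins and it drops a little, then press down on the hub until the disc is fully home, flat on the drive plate, and take the hand away. Do not lift the disc or tip it up, and leave the things round about where they are.

Things in the scene. Friction and masses are not known exactly. Their poses are not given: they have to be found in the camera images.
- food_processor: Food processor, fixed: white base 196 x 190 mm, 82 mm high, front (-x side) with dark panel, rotary switch and two keys; on it a clear round bowl, outer radius 94 mm, inner 87 mm, open rim at 205 mm, handle on the -y side reaching 137 mm from the axis. Origin on the vertical bowl axis at worktop level; x points from front to back, z up. Two drive pins stand inside on its x axis.
- drive_plate (a point): Centre of the top of the drive plate (radius 31 mm) on the column in the bowl, 176 mm above the worktop, on the bowl axis; axes as the processor's. A spindle, radius 7 mm, rises 36 mm from it. The disc is home when its origin (underside) lies here.
- pin_front (a point): Round top of the front drive pin, 6 mm diameter, upright, 12 mm above the drive plate, 22 mm from the bowl axis on the processor's -x side; hidden under the disc at first.
- pin_back (a point): Top of the equal back drive pin, 22 mm from the axis on the processor's +x side.
- slicing_disc: Loose steel slicing disc, radius 78 mm, about 0.2 kg, its grey hub on the spindle (0.6 mm play; leans up to 3 degrees). Origin: centre of the hub's underside, z up. Plate 13 to 17 mm above the origin, hub flange (radius 31 mm) below and 2 mm above it. Slots and raised blades lie along its x axis, two finger grips along y. At first it rides on the pin tops, origin at 188 mm height.
- slot (a point): Middle of one of the two through slots, 10 mm wide, 17 to 27 mm from the axis, on the disc's +x and -x sides (this one +x), 19 mm above the disc's origin. Either fits either pin: the disc fits when its x is parallel to the processor's x, either way round, within about 0.1 rad; it then drops about 4 mm by itself on to spring balls in the spindle, and the pins block further turning.
- hub_top (a point): Centre of the flat top (29 mm across) of the grey hub knob, the place to press; 42 mm above the disc's origin. Once the disc has dropped, a press of about 6 to 12 N takes it past the spring balls and it goes down the last 8 mm on to the drive plate; it stays there.
- grip_a (a point): Middle of one finger grip: an upright grey bar on the disc, 22 mm long along the radius, 9 mm thick, top 16 mm above the plate; centre 51 mm from the axis on the disc's +y side, 25 mm above the disc's origin. Pushed sideways here, the riding disc turns with about 1 to 2 N and stops when the push stops. Axes as the disc's.
- grip_b (a point): Middle of the other, equal finger grip, on the disc's -y side.
- lemon: Bystander: lemon on the chopping board, 71 x 53 x 51 mm; origin under its middle.
- garlic: Bystander: garlic bulb on the chopping board, 60 x 57 x 58 mm; origin under its middle.
- onion: Bystander: brown onion, 79 mm across, 85 mm high, behind the food processor; origin under its middle.
- pepper_mill: Bystander: turned wooden pepper mill, 58 mm across, 190 mm high, towards the wall; origin under its middle.
- honey_jar: Bystander: glass jar with a white lid, 64 mm across, 97 mm high, at the left; origin under its middle.

How it is judged:
On the way:
1. the disc has been turned until its slots found the pins and it dropped (z of slicing_disc in the frame of drive_plate below 0.0102 m and angle between the x axis of slicing_disc and the x axis of food_processor, either way round below 0.18 rad), for 0.05 s.
At the end, for the whole second after the job is handed in: The disc sits home on the drive plate: its underside within 1.8 mm of the plate's top, centred within 3 mm, level within 0.03 rad, slots over the pins (within 0.18 rad), at rest (z of slicing_disc in the frame of drive_plate between -0.002 and 0.0018 m and horizontal distance between slicing_disc and drive_plate below 0.003 m and angle between the x axis of slicing_disc and the x axis of food_processor, either way round below 0.18 rad and angle between slicing_disc's own z axis and vertical below 0.03 rad and linear speed of slicing_disc below 0.01 m/s); the robot touches nothing.
It fails at once if the disc is lifted off the pins (more than 6 mm above where it rode) (z of slicing_disc in the frame of drive_plate above 0.018 m).
It fails at once if the disc is tipped up (more than 0.15 rad) (angle between slicing_disc's own z axis and vertical above 0.15 rad).
It fails at once if a bystander is moved more than 3 cm (distance of any of lemon, garlic, onion, pepper_mill, honey_jar from where it was at the start of the episode above 0.03 m).
It also fails if it takes over 42 s, if anything falls off the work surface, if the arm or the gripper's body presses on something with over 40 N, if the wrist force passes 120 N, or if a joint passes its speed limit or range.

## Working session

There is one attempt and no reset: what is moved stays moved. The work goes in short steps, Python scripts to look and compute and a tool call to move; the robot and the scene stay as the last step left them, time stands still between calls to the robot, and variables do not carry over. Pictures are saved under pics/ and viewed, at most 10 in all, crops included, and the job is handed in when it is done.

Besides the shell and the picture viewer there is one more tool, called as name(argument=value, ...), one argument or row to a line, values as JSON. carry_out: Moves the arm, as the interface text tells. Its arguments: {"type":"object","properties":{"moves":{"type":"array","items":{"type":"array","items":{"type":"number"}}},"force":{"type":"number"}},"required":["moves"]}

```bash
mkdir -p pics; cat > h.py <<'E'
import numpy as np, cv2
from bench import telemetry, viewer, job_done, search_frame, cut_out
from scipy.spatial.transform import Rotation as R
def ray(im,p,s=None):
    K=im["intrinsics"]; d=np.linalg.inv(K)@np.array([p[0],p[1],1.])
    if "camera_from_world" in im: T=np.linalg.inv(im["camera_from_world"])
    else:
        W=np.eye(4);W[:3,:3]=R.from_quat(s["ee_rot"]).as_matrix();W[:3,3]=s["position"];T=W@im["mount"]
    return T[:3,3],T[:3,:3]@d
def atz(im,p,z,s=None):
    o,d=ray(im,p,s); return (o+d*(z-o[2])/d[2]).round(4)
def save(n,im): cv2.imwrite("pics/"+n+".png",im["frame"][:,:,::-1])
E
python3 - <<'E'
from h import *
s=telemetry.sense();print(s["position"],s["ee_rot"],s["force"])
Z={"hub_top":.230,"grip_a":.213,"slot":.207,"slicing_disc":.204,"food_processor":.1}
fr=[]
for c in("scene","top"):
    im=viewer.get_image(c);fr.append(im["frame"])
    T=np.linalg.inv(im["camera_from_world"]);print(c,T[:3,3].round(3),T[:3,2].round(2))
    for n,z in Z.items():
        for r in search_frame(c,n)[:3]: print(n,r["confidence"],np.round(r["position"],1),atz(im,r["position"],z))
    save(c,im)
E
```

```text
[ 0.29631173 -0.60585708  0.24048738] [ 9.74248201e-01  2.25476057e-01 -2.36517932e-04 -9.66480521e-04] [-0.19576407  0.73665957 -0.97051704]
scene [ 0.251 -0.439  0.897] [ 0.3   0.64 -0.71]
hub_top 0.57 [354.3 236.2] [0.558  0.0026 0.23  ]
grip_a 0.68 [354.5 235.9] [0.5666 0.0143 0.213 ]
grip_a 0.41 [347.5 279.9] [ 0.5019 -0.0752  0.213 ]
slot 0.84 [356.7 237.2] [0.572  0.0133 0.207 ]
slot 0.74 [349.7 279.2] [ 0.5087 -0.0723  0.207 ]
slicing_disc 0.72 [354.  233.5] [0.573  0.0265 0.204 ]
food_processor 0.6 [346.6 280.3] [ 0.541  -0.0152  0.1   ]
top [0.486 0.211 1.181] [ 0.08  0.01 -1.  ]
hub_top 0.57 [395.9 195.4] [0.5761 0.0324 0.23  ]
grip_a 0.78 [397.9 198.5] [0.5701 0.0244 0.213 ]
slot 0.8 [396.9 194.4] [0.5807 0.0256 0.207 ]
slot 0.6 [224.6 223.5] [0.5067 0.4509 0.207 ]
slicing_disc 0.78 [398.7 195. ] [0.5795 0.0206 0.204 ]
slicing_disc 0.18 [400.1 130.2] [0.7431 0.0152 0.204 ]
food_processor 0.78 [365.8 203.9] [0.5646 0.0906 0.1   ]
```

```bash
python3 - <<'E'
import cv2,numpy as np
a=cv2.imread("pics/top.png")[130:270,310:470];b=cv2.imread("pics/scene.png")
a=cv2.resize(a,None,fx=2.857,fy=2.857,interpolation=3)
b=cv2.resize(b[140:390,260:450],None,fx=1.6,fy=1.6)
c=np.zeros((400,800,3),np.uint8);c[:,:a.shape[1]]=a[:400];w=min(b.shape[1],800-a.shape[1]);c[:,a.shape[1]:a.shape[1]+w]=b[:400,:w]
cv2.imwrite("pics/c.png",c)
E
```

```text
(no output)
```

View pics/c.png

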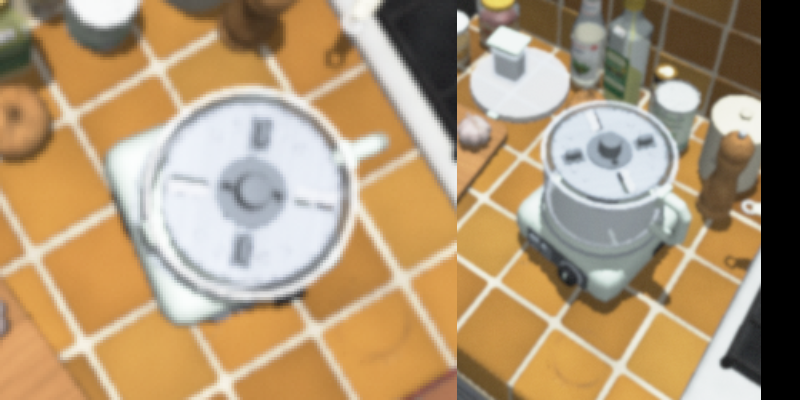

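View pics/top.png

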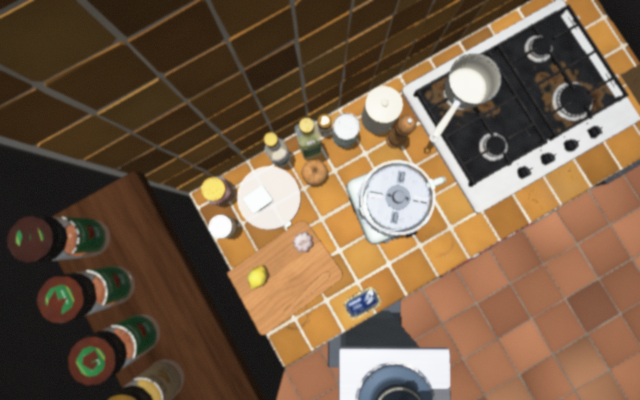

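The top view shows the hub near (399,196), grips near (401,177) and (394,217), blades to the left and right, the handle at about (444,180), and the processor front towards lower right. Next I'll get the yaw angles from these.

```bash
python3 - <<'E'
from h import *
im=viewer.get_image("top")
f=lambda u,v,z:atz(im,(310+u/2.857,130+v/2.857),z)
h=f(255,190,.230);print("hub",h)
fl=f(250,192,.207);print("flange",fl)
for n,u,v,z in(("g1",261,133,.22),("g2",241,250,.22),("bl1",187,185,.207),("bl2",315,203,.207),("handle_end",388,142,.18),("cornerFL",178,322,.08),("cornerBL",106,152,.08),("rimL",141,194,.205),("rimR",357,194,.205),("rimT",250,86,.205),("rimB",250,302,.205)):
    p=f(u,v,z);d=p-h;print(n,p,np.hypot(*d[:2]).round(3),np.degrees(np.arctan2(d[1],d[0])).round(1))
sc=viewer.get_image("scene")
g=lambda u,v,z:atz(sc,(260+(u-457)/1.6,140+v/1.6),z)
h2=g(610,142,.23);print("hub scene",h2)
for n,u,v,z in(("g1",573,157,.22),("g2",646,141,.22),("bl1",594,121,.207),("bl2",625,183,.207)):
    p=g(u,v,z);d=p-h2;print(n,p,np.hypot(*d[:2]).round(3),np.degrees(np.arctan2(d[1],d[0])).round(1))
for m in cut_out("top","lemon")[:1]:pass
E
```

```text
hub [0.5734 0.0244 0.23  ]
flange [0.5738 0.0242 0.207 ]
g1 [0.6234 0.0167 0.22  ] 0.051 -8.8
g2 [0.5231 0.0349 0.22  ] 0.051 168.2
bl1 [0.5796 0.0785 0.207 ] 0.054 83.5
bl2 [ 0.5645 -0.0317  0.207 ] 0.057 -99.0
handle_end [ 0.6214 -0.1041  0.18  ] 0.137 -69.5
cornerFL [0.4584 0.0709 0.08  ] 0.124 158.0
cornerBL [0.624  0.1405 0.08  ] 0.127 66.5
rimL [0.5718 0.1182 0.205 ] 0.094 91.0
rimR [ 0.5726 -0.0685  0.205 ] 0.093 -90.5
rimT [0.6669 0.0228 0.205 ] 0.094 -1.0
rimB [0.479  0.0249 0.205 ] 0.094 179.7
hub scene [0.5702 0.0189 0.23  ]
g1 [0.5185 0.0234 0.22  ] 0.052 175.0
g2 [0.6199 0.0075 0.22  ] 0.051 -12.9
bl1 [0.5791 0.0772 0.207 ] 0.059 81.3
bl2 [ 0.5658 -0.033   0.207 ] 0.052 -94.8
```

carry_out(
  moves=[
    [0,0,-1,0,0],
    [0.6,-0.6,-1.5,0,0],
    [1.6,-1.6,-1.5,-6,0],
    [2.6,-2.5,-1.5,-12,0],
    [3.6,-3.5,-1.5,-18,0],
    [4.6,-4.5,-1.5,-24,0],
    [5.6,-5.4,-1.5,-30,0],
    [6.6,-6.4,-1.5,-36,0],
    [7.6,-7.4,-1.5,-42,0],
    [8.6,-8.4,-1.5,-48,0],
  ],
  force=20,
)

```text
time: 1.75
position: [0.443, -0.1959, 0.302]
ee_rot: [0.797, 0.604, 0.0, 0.001]
force: [0.9, -0.3, 0.8]
grip_width: 0.0149
grasp_force: 0.0
```

```bash
cat >> h.py <<'E'
def rel(p,yaw=None):
    "world target -> tool units (x,y,z,roll) from measured pose"
    s=telemetry.sense();M=R.from_quat(s["ee_rot"]).as_matrix()
    y0=np.degrees(np.arctan2(M[1,0],M[0,0]));u=M.T@(np.array(p)-s["position"])/.04
    return u.round(2),None if yaw is None else round(y0-yaw,1)
E
python3 - <<'E'
from h import *
s=telemetry.sense();print(s["position"],s["force"],s["time"])
print(rel([.5185,.0085,.30],79.5))
E
```

```text
[ 0.44300144 -0.1959079   0.30200054] [ 0.87298788 -0.25566666  0.78169238] 1.75
(array([5.43, 0.43, 0.05]), np.float64(-5.2))
```

carry_out(
  moves=[
    [1,0.1,0,-2,0],
    [2,0.2,0,-4,0],
    [3,0.3,0,-5,0],
    [4,0.4,0,-5,0],
    [4.7,0.4,0,-5,0],
    [5,0.4,0,-5,0],
    [5,0.4,0,-5,0],
  ],
)

```text
time: 2.45
position: [0.5131, -0.0086, 0.3016]
ee_rot: [0.77, 0.638, 0.0, -0.0]
force: [-0.1, -0.9, 0.2]
grip_width: 0.0003
grasp_force: 0.0
```

```bash
python3 - <<'E'
from h import *
s=telemetry.sense();print(s["position"],s["force"],s["time"],s["grip_width"])
print(rel([.5185,.0085,.230],79.5))
im=viewer.get_image("wrist");save("w1",im)
im=viewer.get_image("scene");cv2.imwrite("pics/s1.png",cv2.resize(im["frame"][120:320,240:480,::-1],None,fx=3,fy=3,interpolation=3))
E
```

```text
[ 0.5130731  -0.00863159  0.30163007] [-0.09534608 -0.87368382  0.16960161] 2.45 0.00026960770259413196
(array([0.45, 0.05, 1.79]), np.float64(-0.3))
```

View pics/w1.png

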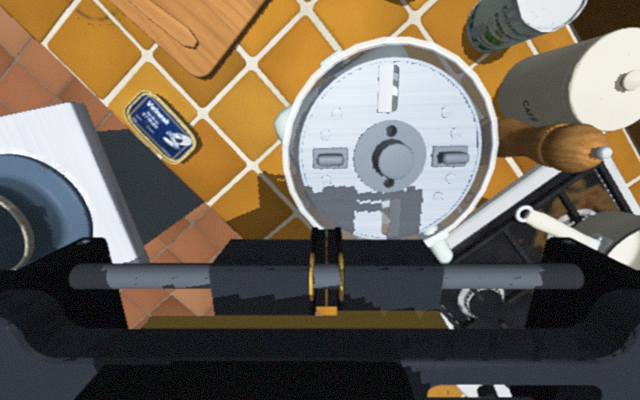

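View pics/s1.png

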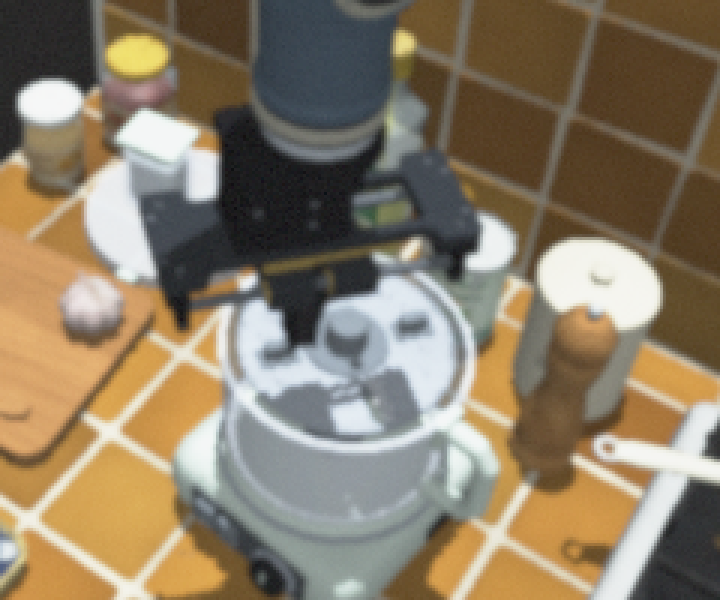

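The wrist view shows the hub at (393,158), grips at (331,158) and (452,156), and the bowl handle at (438,246). I'll refine positions from it.

```bash
python3 - <<'E'
from h import *
s=telemetry.sense();im=viewer.get_image("wrist")
h=atz(im,(397,158),.230,s);print("hub",h)
for n,u,v,z in(("hole1",390,131,.207),("hole2",389,184,.207),("g1",331,158,.22),("g2",452,156,.22),("rimL",286,140,.205),("rimR",497,140,.205),("rimT",391,38,.205),("bl",389,87,.207),("handle",436,248,.18),("handle2",445,258,.18)):
    p=atz(im,(u,v),z,s);d=p-h;print(n,p,np.hypot(*d[:2]).round(3),np.degrees(np.arctan2(d[1],d[0])).round(1))
print([ (r["confidence"],r["position"]) for r in search_frame("wrist","hub_top")[:2]])
E
```

```text
hub [0.5755 0.0238 0.23  ]
hole1 [0.5775 0.0427 0.207 ] 0.019 84.0
hole2 [ 0.571  -0.0021  0.207 ] 0.026 -99.9
g1 [0.5256 0.032  0.22  ] 0.051 170.7
g2 [0.6212 0.015  0.22  ] 0.047 -10.9
rimL [0.491  0.0518 0.205 ] 0.089 161.7
rimR [0.6654 0.0179 0.205 ] 0.09 -3.8
rimT [0.5874 0.1111 0.205 ] 0.088 82.2
bl [0.581  0.0766 0.207 ] 0.053 84.1
handle [ 0.6153 -0.0876  0.18  ] 0.118 -70.3
handle2 [ 0.6237 -0.1011  0.18  ] 0.134 -68.9
[(0.79, [390.9, 145.8])]
```

carry_out(
  moves=[
    [0.3,0,0.5,0,0],
    [0.4,0,1.0,0,0],
    [0.4,0,1.4,0,0],
    [0.4,0,1.7,0,0],
    [0.4,0,1.8,0,0],
    [0.4,0,1.8,0,0],
  ],
)

```text
time: 3.25
position: [0.5159, 0.005, 0.2293]
ee_rot: [0.772, 0.636, -0.0, -0.0]
force: [-0.3, 0.3, -0.2]
grip_width: 0.0006
grasp_force: 0.0
```

```bash
python3 - <<'E'
from h import *
s=telemetry.sense();print(s["position"],s["force"],s["time"])
c=np.array([.574,.023])
for th in range(170,100,-5):
    a=np.radians(th);e=np.array([np.cos(a),np.sin(a)]);t=np.array([e[1],-e[0]])
    print(th,*rel([*(c+.050*e-.014*t),.229],th-90))
E
```

```text
[0.51588069 0.00497404 0.22930557] [-0.29399677  0.3483715  -0.20063873] 3.25
170 [0.35 0.1  0.01] -1.0
165 [0.46 0.07 0.01] 4.0
160 [0.57 0.05 0.01] 9.0
155 [0.68 0.04 0.01] 14.0
150 [0.8  0.04 0.01] 19.0
145 [0.91 0.06 0.01] 24.0
140 [1.02 0.08 0.01] 29.0
135 [1.13 0.11 0.01] 34.0
130 [1.23 0.15 0.01] 39.0
125 [1.34 0.2  0.01] 44.0
120 [1.43 0.26 0.01] 49.0
115 [1.53 0.32 0.01] 54.0
110 [1.61 0.4  0.01] 59.0
105 [1.69 0.48 0.01] 64.0
```

Push about 35° first.

carry_out(
  moves=[
    [0.25,0.1,0,0,0],
    [0.35,0.1,0,0,0],
    [0.45,0.07,0,4,0],
    [0.57,0.05,0,9,0],
    [0.68,0.04,0,14,0],
    [0.8,0.04,0,19,0],
    [0.91,0.06,0,24,0],
    [1.02,0.08,0,29,0],
    [1.13,0.11,0,34,0],
    [1.13,0.11,0,34,0],
  ],
)

```text
time: 4.25
position: [0.5295, 0.0507, 0.2302]
ee_rot: [0.923, 0.384, 0.001, 0.0]
force: [-0.1, 0.5, -0.3]
grip_width: 0.0004
grasp_force: 0.0
```

```bash
python3 - <<'E'
from h import *
s=telemetry.sense();print(s["position"],s["force"],s["time"])
im=viewer.get_image("top");cv2.imwrite("pics/t2.png",cv2.resize(im["frame"][130:270,310:470,::-1],None,fx=4,fy=4,interpolation=3)) 
iw=viewer.get_image("wrist");cv2.imwrite("pics/w2.png",iw["frame"][:,:,::-1])
c=np.array([.574,.023])
for th in range(135,98,-4):
    a=np.radians(th);e=np.array([np.cos(a),np.sin(a)]);t=np.array([e[1],-e[0]])
    print(th,*rel([*(c+.050*e-.014*t),.229],th-90))
E
```

```text
[0.52950567 0.05068427 0.23021517] [-0.14713208  0.45527827 -0.26542987] 4.25
135 [-0.03  0.02  0.02] 0.2
131 [ 0.06 -0.    0.02] 4.2
127 [ 0.14 -0.02  0.02] 8.2
123 [ 0.23 -0.03  0.02] 12.2
119 [ 0.33 -0.03  0.02] 16.2
115 [ 0.42 -0.02  0.02] 20.2
111 [ 0.51 -0.01  0.02] 24.2
107 [0.59 0.   0.02] 28.2
103 [0.68 0.03 0.02] 32.2
99 [0.77 0.06 0.02] 36.2
```

View pics/w2.png

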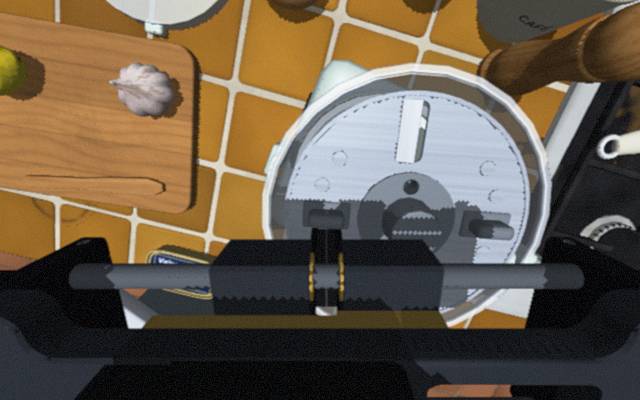

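The disc has turned with the fingertip: the blade at (412,130) is nearly in line with the tool x, and the grip at (327,215) is against the finger. I'll go on to about 111°.

carry_out(
  moves=[
    [0.06,0,0,4,0],
    [0.14,-0.02,0,8,0],
    [0.23,-0.03,0,12,0],
    [0.29,-0.03,0,15,0],
    [0.34,-0.03,0,17,0],
    [0.38,-0.02,0,19,0],
    [0.42,-0.02,0,20,0],
    [0.46,-0.02,0,22,0],
    [0.5,-0.01,0,24,0],
    [0.5,-0.01,0,24,0],
  ],
)

```text
time: 5.35
position: [0.5429, 0.0639, 0.2297]
ee_rot: [0.983, 0.183, 0.0, -0.0]
force: [0.1, 0.1, -0.3]
grip_width: 0.0006
grasp_force: 0.0
```

```bash
python3 - <<'E'
from h import *
s=telemetry.sense();print(s["position"],s["force"],s["moment"],s["time"])
iw=viewer.get_image("wrist");cv2.imwrite("pics/w3.png",iw["frame"][:,:,::-1])
c=np.array([.574,.023])
for th in range(113,98,-2):
    a=np.radians(th);e=np.array([np.cos(a),np.sin(a)]);t=np.array([e[1],-e[0]])
    print(th,*rel([*(c+.050*e-.014*t),.229],th-90))
E
```

```text
[0.5428881  0.06389281 0.22965178] [ 0.06684406  0.1201806  -0.33051318] [-0.01110542  0.04038056  0.01549406] 5.35
113 [-0.03 -0.    0.02] -1.9
111 [ 0.01 -0.02  0.02] 0.1
109 [ 0.06 -0.03  0.02] 2.1
107 [ 0.1  -0.04  0.02] 4.1
105 [ 0.15 -0.05  0.02] 6.1
103 [ 0.19 -0.05  0.02] 8.1
101 [ 0.23 -0.06  0.02] 10.1
99 [ 0.28 -0.06  0.02] 12.1
```

View pics/w3.png

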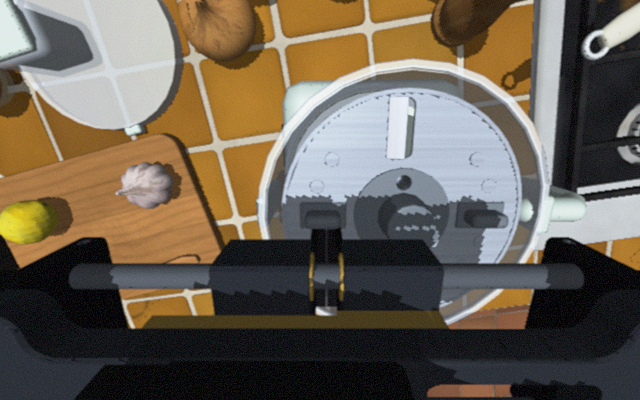

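The grips at (323,215) and (483,215) are now nearly in line with the handle at (565,207), so the disc is close to or at alignment. A small further push should show by force whether it is blocked.

carry_out(
  moves=[
    [0.03,-0.01,0,1,0],
    [0.05,-0.02,0,2,0],
    [0.05,-0.02,0,2,0],
  ],
)

```text
time: 5.7
position: [0.5444, 0.0653, 0.2296]
ee_rot: [0.986, 0.165, 0.0, 0.0]
force: [-0.5, 0.0, 0.4]
grip_width: 0.0007
grasp_force: 0.1
```

```bash
python3 - <<'E'
from h import *
s=telemetry.sense();print(s["position"],s["force"],s["moment"],s["time"])
f=viewer.get_image("top")["frame"][130:270,310:470,::-1];g=viewer.get_image("scene")["frame"][170:270,290:430,::-1]
cv2.imwrite("pics/t4.png",np.hstack([cv2.resize(f,(400,350),interpolation=3),cv2.resize(g,(400,350),interpolation=3)]))
E
```

```text
[0.54437939 0.06528318 0.22956284] [-0.45382912  0.03579795  0.38686508] [-0.00046951  0.03367322 -0.0014125 ] 5.7
```

View pics/t4.png

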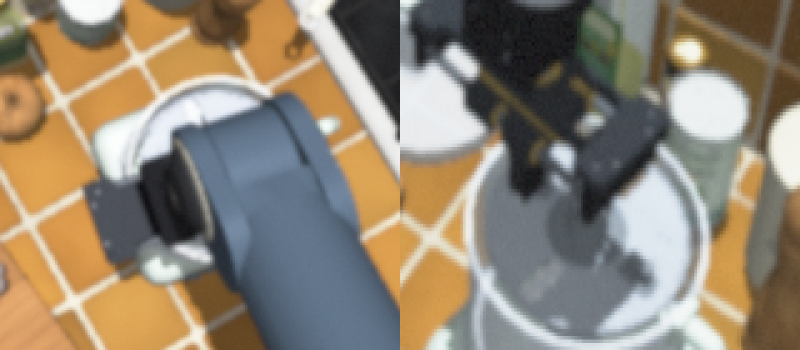

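The arm hides the disc in both views, so I can't tell whether it dropped. I'll push on gently and watch the force.

carry_out(
  moves=[
    [0.04,-0.01,0,1,0],
    [0.06,-0.02,0,2,0],
    [0.06,-0.02,0,2,0],
  ],
)

```text
time: 6.1
position: [0.5464, 0.0668, 0.2295]
ee_rot: [0.989, 0.148, 0.0, 0.0]
force: [0.7, -0.2, 0.1]
grip_width: 0.0007
grasp_force: 0.1
```

carry_out(
  moves=[
    [0.04,-0.01,0,1,0],
    [0.06,-0.02,0,2,0],
    [0.06,-0.02,0,2,0],
  ],
)

```text
time: 6.4
position: [0.5475, 0.0678, 0.2292]
ee_rot: [0.991, 0.131, -0.001, 0.0]
force: [-4.3, -1.2, 1.4]
grip_width: 0.0001
grasp_force: 2.1
```

The push force rose to 4 N, so the disc is probably blocked by the pins and has dropped. I'll back off, rise and look.

carry_out(
  moves=[
    [-0.1,0,0,0,0],
    [-0.2,0,0,0,0],
    [-0.2,0,-0.5,0,0],
    [-0.2,0,-1.2,0,0],
    [-0.5,0,-2,0,0],
    [-1,0,-2.2,0,0],
    [-1.5,0,-2.2,0,0],
    [-2,0,-2.2,0,0],
    [-2,0,-2.2,0,0],
  ],
)

```text
time: 7.3
position: [0.4697, 0.0471, 0.3181]
ee_rot: [0.991, 0.131, 0.001, 0.001]
force: [0.4, 1.2, 0.6]
grip_width: 0.0002
grasp_force: 0.0
```

```bash
python3 - <<'E'
from h import *
s=telemetry.sense();print(s["position"],s["force"],s["time"])
im=viewer.get_image("wrist");save("w5",im)
for n in("hub_top","grip_a","slot"):
    print(n,[(r["confidence"],np.round(r["position"],1)) for r in search_frame("wrist",n)[:3]])
E
```

```text
[0.46967065 0.04708936 0.31813031] [0.35217464 1.24039297 0.58831019] 7.3
hub_top [(0.82, array([382.8,  85.5]))]
grip_a [(0.67, array([382.1,  86.7]))]
slot [(0.87, array([386.2,  85.9])), (0.45, array([384.6,  66.1]))]
```

View pics/w5.png

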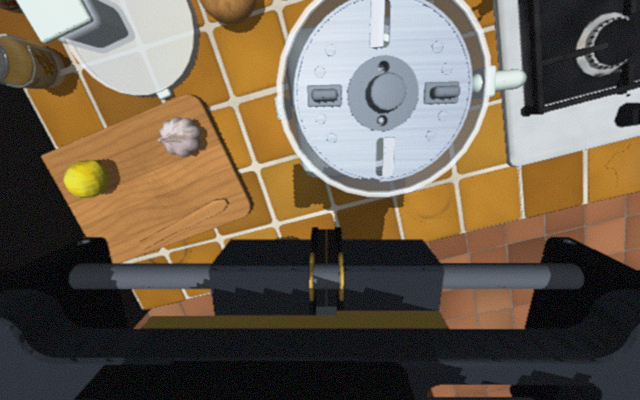

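The grips at (324,95) and (441,92) point towards the handle at (500,80), and pin tops show as bright dots in the slots at (383,66) and (382,120). The disc has dropped. Next is the move over the hub.

```bash
python3 - <<'E'
from h import *
s=telemetry.sense();im=viewer.get_image("wrist")
h=atz(im,(387,91),.226,s);print("hub",h)
a,b=atz(im,(383,66),.19,s),atz(im,(382,120),.19,s);print("pins z",a,b,(a+b)/2,np.linalg.norm(a-b),np.degrees(np.arctan2(*(a-b)[1::-1])))
a,b=atz(im,(324,95),.217,s),atz(im,(441,92),.217,s);print("grips",a,b,(a+b)/2,np.linalg.norm(a-b),np.degrees(np.arctan2(*(b-a)[1::-1])))
print(rel([.5735,.0235,.265]),rel([.5735,.0235,.246]))
E
```

```text
hub [0.5778 0.027  0.226 ]
pins z [0.6011 0.0307 0.19  ] [0.557  0.0169 0.19  ] [0.57905 0.0238  0.19   ] 0.04620876540224801 17.376215099719264
grips [0.5625 0.0743 0.217 ] [ 0.5898 -0.0176  0.217 ] [0.57615 0.02835 0.217  ] 0.09586918170089907 -73.45531489223787
(array([2.29, 1.25, 1.32]), None) (array([2.29, 1.25, 1.79]), None)
```

carry_out(
  moves=[
    [0.8,0.4,0,0,0],
    [1.6,0.8,0,0,0],
    [2.1,1.1,0.2,0,0],
    [2.33,1.22,0.7,0,0],
    [2.33,1.22,1.2,0,0],
    [2.33,1.22,1.5,0,0],
    [2.33,1.22,1.65,0,0],
    [2.33,1.22,1.65,0,0],
  ],
)

```text
time: 8.35
position: [0.5736, 0.0247, 0.2509]
ee_rot: [0.991, 0.131, -0.001, -0.0]
force: [-0.1, -0.2, 0.4]
grip_width: 0.0005
grasp_force: 0.0
```

```bash
python3 - <<'E'
from h import *
s=telemetry.sense();print(s["position"],s["force"]);print(rel([.575,.025,.246]))
f=viewer.get_image("scene")["frame"][170:270,290:430,::-1]
cv2.imwrite("pics/s6.png",cv2.resize(f,(700,500),interpolation=3))
E
```

```text
[0.57361183 0.02474835 0.25093211] [-0.11173952 -0.16888553  0.36951303]
(array([0.04, 0.  , 0.12]), None)
```

View pics/s6.png

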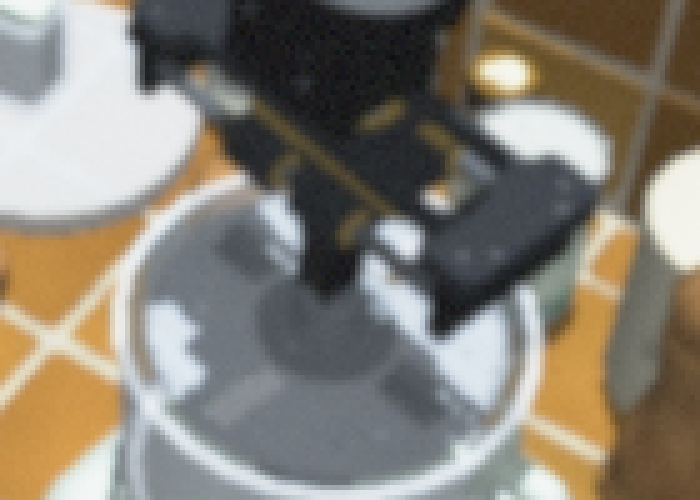

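The fingertips at (335,290) stand just over the hub. Now I'll press down slowly.

carry_out(
  moves=[
    [0.02,0,0.08,0,0],
    [0.02,0,0.12,0,0],
    [0.02,0,0.15,0,0],
    [0.02,0,0.17,0,0],
    [0.02,0,0.17,0,0],
  ],
)

```text
time: 8.9
position: [0.5747, 0.0248, 0.2452]
ee_rot: [0.991, 0.131, 0.0, 0.0]
force: [-0.7, -0.5, 1.4]
grip_width: 0.0006
grasp_force: 0.8
```

carry_out(
  moves=[
    [0,0,0.04,0,0],
    [0,0,0.07,0,0],
    [0,0,0.1,0,0],
    [0,0,0.1,0,0],
  ],
)

```text
time: 9.3
position: [0.5747, 0.0247, 0.2416]
ee_rot: [0.991, 0.131, 0.0, 0.0]
force: [-1.1, 0.2, 4.0]
grip_width: 0.0004
grasp_force: 2.1
```

carry_out(
  moves=[
    [0,0,0.04,0,0],
    [0,0,0.08,0,0],
    [0,0,0.12,0,0],
    [0,0,0.12,0,0],
  ],
)

```text
time: 9.7
position: [0.5741, 0.0243, 0.2374]
ee_rot: [0.991, 0.131, -0.0, 0.001]
force: [-5.5, -0.9, 11.6]
grip_width: 0.0005
grasp_force: 6.1
```

carry_out(
  moves=[
    [0,0,0.04,0,0],
    [0,0,0.08,0,0],
    [0,0,0.1,0,0],
    [0,0,0.1,0,0],
  ],
)

```text
time: 10.1
position: [0.5742, 0.0244, 0.2373]
ee_rot: [0.991, 0.131, 0.0, 0.001]
force: [-12.5, -2.7, 30.6]
grip_width: 0.0005
grasp_force: 15.5
```

It is solid at a fingertip height of 0.218 m, which is the home height of the hub top. I'll retract straight up and away.

carry_out(
  moves=[
    [0,0,-0.2,0,0],
    [0,0,-0.5,0,0],
    [0,0,-1,0,0],
    [0,0,-1.7,0,0],
    [-0.8,0,-2.2,0,0],
    [-1.6,0,-2.2,0,0],
    [-2.4,0,-2.2,0,0],
    [-2.6,0,-2.2,0,0],
    [-2.6,0,-2.2,0,0],
  ],
)

```text
time: 11.0
position: [0.4736, -0.0026, 0.3201]
ee_rot: [0.991, 0.131, 0.0, 0.0]
force: [1.0, -0.1, 0.7]
grip_width: 0.0008
grasp_force: 0.0
```

```bash
python3 - <<'E'
from h import *
s=telemetry.sense();print(s["position"],s["force"],s["time"])
im=viewer.get_image("wrist")["frame"][0:230,240:560,::-1];g=viewer.get_image("scene")["frame"][170:285,290:450,::-1]
cv2.imwrite("pics/w7.png",np.hstack([cv2.resize(im,(400,288),interpolation=3),cv2.resize(g,(400,288),interpolation=3)]))
E
```

```text
[ 0.47361731 -0.00256904  0.32007291] [ 0.96885842 -0.05895916  0.70558282] 11.0
```

View pics/w7.png

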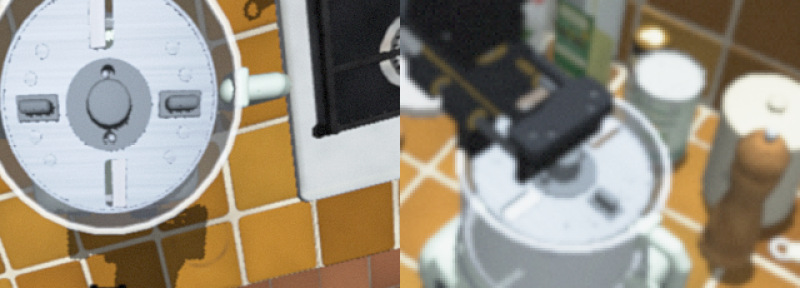

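The disc sits level below the rim with pin tops in the slots at (107,72) and (110,138), and the hand is clear of it. I'll hand in.

```bash
python3 -c "from h import *;print(job_done())"
```

```text
the job is handed in; nothing more can be done
None
```

I turned the slicing disc onto its drive pins, pressed it down to home height on the drive plate (hub top measured at 0.218 m), moved the hand clear and handed in the job; the judge's result was not shown.

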